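# Fetch the pillar tube from behind the stock on the shelf board

### The arm

A 6-joint arm with a two-finger parallel gripper is mounted at the origin on the work surface. World frame = base frame: x ahead of the robot, y to its left, z up, the work surface at z = 0. Lengths are in m, angles in rad, forces in N, time in s.
With the tool pointing down it reaches from about 0.25 to 0.775 m from the base axis. Payload 4 kg.
Tool frame: the origin (TCP) lies midway between the tips of the shut fingers; the grasp point (between the pads) lies 19 mm behind it; z points along the fingers, y is the direction in which the jaws open and shut (so a half turn about z gives the same grasp; the last joint's range is limited). The gripper opens to 94 mm and grips with 3 to 60 N. Pads are 16 mm wide; open, the fingers measure 119 mm over their backs; the gripper's body (75 mm by 177 mm) begins 78 mm behind the grasp point.
Start: joints at [1.044, 0.087, 1.371, -0, 1.684, -0.103], TCP at [0.226, 0.501, 0.206] pointing down, gripper open.
Joint ranges: [-3.1, 3.1], [-0.76, 2.03], [0.27, 2.55], [-1.08, 4.22], [0.17, 2.65], [-2.57, 2.57]. Speed limits (rad/s): [2.79, 2.79, 3.14, 3.14, 3.14, 3.14].

### API

Orientations are given as [roll, pitch, yaw] about the fixed x, y, z axes, in that order (R = Rz(yaw) Ry(pitch) Rx(roll)).
In Python, from bench import robot, cams gives the robot as it stands.
- The arm moves only by the tool step_arm, never from a script. Its argument "plan" is a list that holds one entry, the list of rows, each a list of 5 numbers: the shift along the world's x, y, z in mm, then the turn about the world's z in rad, then the opening in per cent of the stroke, from 0 (shut) to 100 (fully open). In form: [[[tx, ty, tz, turn, fingers], ...]]. A call has 1 to 8 rows; each row is the pose to reach, as a shift and turn from the pose commanded when the call began; what a row does not reach only later rows make up. A row lasts 1/12 s, in which the tool goes at most 41.7 mm and 7.16 degrees, less where a joint would pass 70% of its speed; a pose out of reach is approached as far as the arm can. A call with a gripper value outside its range is refused whole. The fingers move at their own pace and stop on an object; the grip force is fixed at half the most. Time passes only in rows, so rows that repeat a pose let the fingers close. It gives the time, the measured TCP pose, the force and the opening at its end, in the units of the state.
- robot.get_obs(): the state, without advancing time (a new reading comes with each control period).
- cams.snapshot(name): name is "scene" or "top" or "wrist"; returns a dict with "frame" (420x560x3 uint8, red, green, blue), "camera_matrix" (3x3 intrinsics, pixels), "origin" and "attitude" of the camera in the world; the wrist camera has in their place "T_tool_cam" (4x4, takes a point from camera to tool coordinates, whose origin is the TCP and whose axes are the flange's). Camera axes: x right, y down, z forward; pixel columns grow to the right and rows downward; lengths in m; the calibration is good to about 2 mm. A picture is of the moment at which its call begins: read the wrist's pose just before it. There is no depth.
- robot.close_job(): hands the job in, once; it reports no verdict.
The state is a dict: "time": time; "joint_positions": joint angles; "qvel": joint speeds; "joint_torque": joint torques, N m; "tool_pos": TCP position; "ee_rot": TCP orientation; "wrist_force": force on the tool from outside, world axes, zero at the start; "wrist_torque": the same for the moment, N m; "width": finger opening in m.
Only numpy, scipy, OpenCV 4.12 (cv2) and the standard library are available. Lean on these libraries where they do the work, as an engineer would, in place of code of your own. Each camera call takes 0.05 s, during which the arm holds its last target. There are 200 camera calls.

### The job

On the shelf board a short aluminium tube is hemmed in by a bottle, a square tin and a wooden box: first move all three into the empty wooden tray at the side, then take the tube and slide it foot first into the bore of the stand block until it is fully home, with its dark ring down at the block's top. Then put the bottle, the tin and the box back on the board, each in the middle of the black rubber mat that has its own outline (round, square, oblong), the box turned to lie along its mat. Keep all three upright the whole time.

Things in the scene. Friction and masses are not known exactly. Their poses are not given: they have to be found in the camera images.
- bottle: Round green glass bottle with paper label and white screw cap, 130 mm tall, 0.25 kg: body 60 mm in diameter up to 82 mm, tapering to the neck at 100 mm; cap 34 mm in diameter from 106 to 130 mm above its foot (a good place to grip). Origin: centre of the underside, z up. At the start it stands on the round mat.
- tin: Square bare-metal tin, 50 x 50 mm and 130 mm tall, 0.22 kg, straight sides parallel to its x and y axes. Origin: centre of the underside, z up. At the start it stands on the square mat.
- slide_box: Oblong brown wooden box standing on end, 36 mm along its x, 64 mm along its y, 130 mm tall, 0.2 kg. Origin: centre of the underside, z up. At the start it stands on the oblong mat.
- tube: Aluminium tube with a closed foot, 24 mm in diameter, 75 mm tall, 0.08 kg, with a 4 mm wide dark ring painted round it whose lower edge is 28 mm above the foot (the insertion depth); foot edge chamfered 2 mm. Origin: centre of the foot, z up. It stands upright on the bare board, between and behind the three others, about 20 mm from its neighbours at the sides; as they are 55 mm taller, a gripper cannot get down to it until they are gone.
- round_mat: Thin round black rubber mat fixed on the shelf board, 76 mm in diameter, 3 mm thick: the bottle's place. Origin: centre of the underside; its top is 3 mm above the origin and 15 mm above the table. The mats lie left of, right of and robot-side of the tube; which is which changes.
- square_mat: Square black rubber mat fixed on the shelf board, 66 x 66 mm, 3 mm thick: the tin's place. Origin: centre of the underside; its top is 3 mm above the origin. All mats' x axes lie within 0.1 rad of the board's (away from the robot, within 0.2 rad): fingers closing along it keep clear of the neighbours; mat centres are 92 to 124 mm apart.
- oblong_mat: Oblong black rubber mat fixed on the shelf board, 52 mm along its x, 80 mm along its y, 3 mm thick: the wooden box's place, the box's long side along the mat's long side (either way round). Origin: centre of the underside; its top is 3 mm above the origin.
- tray: Empty shallow wooden tray fixed on the table to one side of the shelf board (left or right changes), 170 mm along its x, 280 mm along its y, rim 20 mm high, walls and floor 5 mm thick: room for the three things in a row along its y, 85 mm apart. Origin: centre of the underside, so the inner floor is 5 mm above it.
- stand: Grey stand block fixed on the table on the other side: 84 x 84 mm, 44 mm high, on a flat dark foot plate (10 mm thick, 150 x 110 mm). A blind upright bore of 27 mm diameter, 28 mm deep, with a 3 mm chamfer, opens in the centre of its top; the bore's floor is 16 mm above the origin, so the home tube's foot is 16 mm and its top 91 mm above the table. Origin: centre of the underside.
Mind the look-alikes: they are no part of the job. Leave any pink or yellow look-alike of the bottle alone.

How it is judged:
By the outcome, as a careful person would: the job done as asked, in the order asked, and still so for the second after the job is handed in, with the robot touching nothing.
It also fails if it takes over 147 s, if anything falls off the work surface, if the arm or the gripper's body presses on something with over 40 N, if the wrist force passes 120 N, or if a joint passes its speed limit or range.

## Working session

There is one attempt and no reset: what is moved stays moved. The work goes in short steps, Python scripts to look and compute and a tool call to move; the robot and the scene stay as the last step left them, time stands still between calls to the robot, and variables do not carry over. Pictures are saved under pics/ and viewed, about 12 in all and at most 16, crops included, and the job is handed in when it is done.

Besides the shell and the picture viewer there is one more tool, called after "Request:" as a command line: name --argument value ..., lists and objects as JSON in quotes. step_arm: Moves the arm, as the interface text tells. Its arguments: {"type":"object","properties":{"plan":{"type":"array"}},"required":["plan"]}

```bash
mkdir -p pics; ls; cat > h.py <<'E'
import numpy as np, cv2
from bench import robot, cams
from scipy.spatial.transform import Rotation as R
def snap(n, fn=None):
    o=robot.get_obs(); s=cams.snapshot(n); f=s["frame"]
    if fn: cv2.imwrite("pics/"+fn+".png", f[:,:,::-1])
    K=np.array(s["camera_matrix"])
    if n=="wrist":
        T=np.eye(4); e=np.array(o["ee_rot"]); T[:3,:3]=e if e.shape==(3,3) else R.from_euler("xyz",e).as_matrix(); T[:3,3]=o["tool_pos"]
        T=T@np.array(s["T_tool_cam"]); C,A=T[:3,3],T[:3,:3]
    else:
        C=np.array(s["origin"]); A=np.array(s["attitude"])
        if A.shape!=(3,3): A=R.from_euler("xyz",A).as_matrix()
    return f,K,C,A
def ray(px,z,K,C,A):
    px=np.atleast_2d(px).astype(float)
    d=np.c_[px,np.ones(len(px))]@np.linalg.inv(K).T@A.T
    return C+d*((z-C[2])/d[:,2])[:,None]
def proj(P,K,C,A):
    p=(np.atleast_2d(P)-C)@A@K.T
    return p[:,:2]/p[:,2:]
E
python3 - <<'E'
from h import *
print(robot.get_obs())
for n in("top","scene"):
    f,K,C,A=snap(n,n+"0"); print(n,K,C,A)
s=cams.snapshot("wrist");print(s["T_tool_cam"])
E
```

```text
pics
{'time': 0.0, 'joint_positions': array([ 1.04386425e+00,  8.79409929e-02,  1.37223229e+00,  5.44280192e-06,
        1.68360910e+00, -1.03106821e-01]), 'qvel': array([ 0.00057022, -0.0010972 ,  0.00018252, -0.00042014, -0.00114852,
        0.0002023 ]), 'joint_torque': array([-5.49281776e-04, -3.40175843e+01, -3.02426147e+01,  7.16982409e-02,
        3.27607873e-02, -1.10766680e-04]), 'tool_pos': array([0.22591651, 0.50085855, 0.20432299]), 'ee_rot': array([-3.13941511e+00, -2.30756732e-04,  2.71776776e+00]), 'wrist_force': array([ 0.45823484,  0.57850957, -0.41606868]), 'wrist_torque': array([ 0.00969169, -0.02555666, -0.0703721 ]), 'width': 0.09396101802662736}
top [[507.36750499   0.         276.85678808]
 [  0.         507.36750499 206.36813962]
 [  0.           0.           1.        ]] [0.34355415 0.00997647 1.04863376] [[ 0.01657946 -0.98113999  0.1925862 ]
 [-0.99979179 -0.01855938 -0.00848109]
 [ 0.01189541 -0.19240548 -0.98124341]]
scene [[473.25235609   0.         279.30267853]
 [  0.         473.25235609 218.44653354]
 [  0.           0.           1.        ]] [1.2605976  0.29131992 0.76922138] [[-0.34094679  0.63142365 -0.6964621 ]
 [ 0.94008167  0.22796178 -0.25353478]
 [-0.00132112 -0.74117312 -0.67131264]]
[[-9.72179156e-04 -9.61563858e-01 -2.74579684e-01  7.98102510e-02]
 [ 9.99999145e-01 -1.17508206e-03  5.74471186e-04  3.96835061e-04]
 [-8.75044391e-04 -2.74578890e-01  9.61564177e-01 -1.78061359e-01]
 [ 0.00000000e+00  0.00000000e+00  0.00000000e+00  1.00000000e+00]]
```

View pics/top0.png

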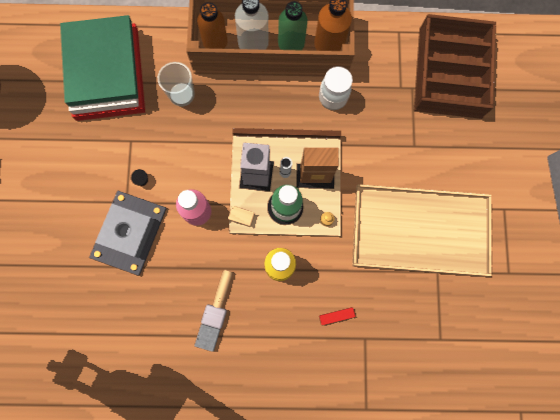

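View pics/scene0.png

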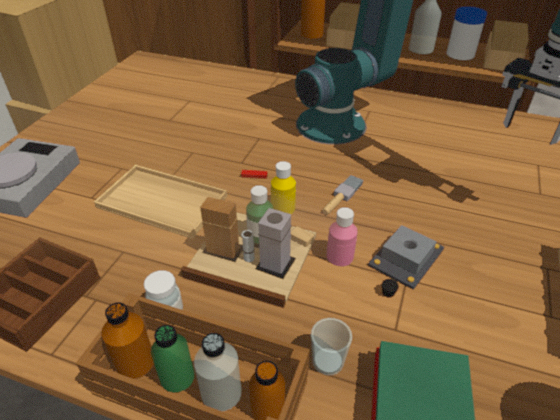

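Top view: green bottle (cap at 288,195) stands robot-side, with the tin at (256,158), the box at (320,165) and the tube at (286,165). The tray is on the right and the stand on the left (bore 123,230). Pink (193,207) and yellow (281,264) are look-alikes. An enlarged crop will give better pixels.

```bash
python3 - <<'E'
from h import *
f,K,C,A=snap("top")
a=cv2.resize(f[125:245,225:350],None,fx=4.8,fy=4.8,interpolation=cv2.INTER_CUBIC)
b=cv2.resize(f[185:280,85:170],None,fx=2.35,fy=2.35,interpolation=cv2.INTER_CUBIC)
im=np.zeros((580,800,3),np.uint8); im[:a.shape[0],:a.shape[1]]=a; im[:b.shape[0],600:600+b.shape[1]]=b
cv2.imwrite("pics/crop.png",im[:,:,::-1])
for n,p,z in [("cap",(288,195),.145),("tin",(256,151),.145),("box",(320,157),.145),("tube",(286,161),.087),("stand",(123,230),.044),("yellow",(281,260),.13),("pink",(188,199),.13)]:
    print(n,ray(p,z,K,C,A).round(3))
t=ray([(357,187),(491,191),(490,275),(354,266)],.02,K,C,A);print(t.round(3),t.mean(0))
print(ray([(231,137),(341,137),(342,236),(230,234)],.012,K,C,A).round(3))
E
```

```text
cap [[ 0.542 -0.018  0.145]]
tin [[0.625 0.043 0.145]]
box [[ 0.616 -0.076  0.145]]
tube [[ 0.624 -0.015  0.087]]
stand [[0.487 0.307 0.044]]
yellow [[ 0.425 -0.007  0.13 ]]
pink [[0.535 0.166 0.13 ]]
[[ 0.59  -0.165  0.02 ]
 [ 0.587 -0.446  0.02 ]
 [ 0.412 -0.432  0.02 ]
 [ 0.425 -0.157  0.02 ]] [ 0.50349728 -0.30011789  0.02      ]
[[ 0.696  0.102  0.012]
 [ 0.701 -0.134  0.012]
 [ 0.487 -0.134  0.012]
 [ 0.487  0.096  0.012]]
```

View pics/crop.png

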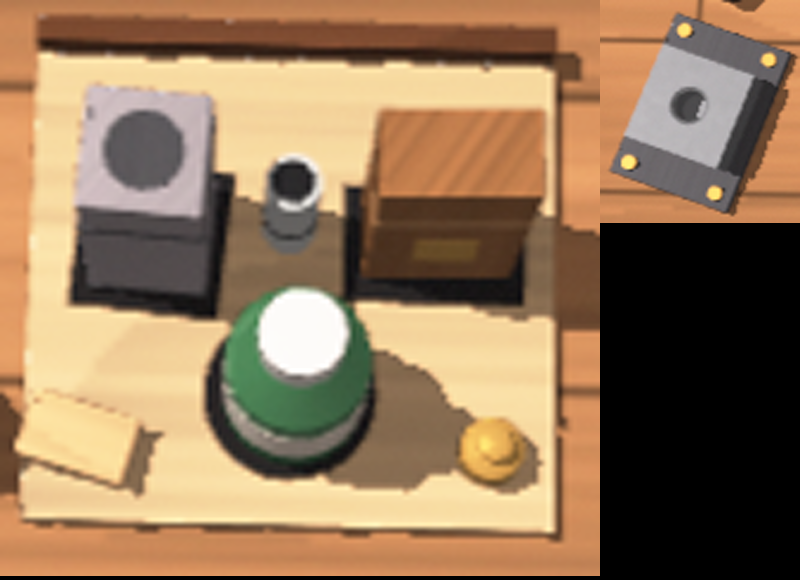

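Positions so far: cap (.542,-.018), tin (.625,.043), box (.616,-.076), tube (.624,-.015), stand (.487,.307), tray centre (.503,-.300). These fit the given sizes and reach. Next I hover over the board for a closer look with the wrist camera.

Request:
step_arm --plan '[[[0,0,134,-0.1,100],[40,-60,134,-0.2,100],[80,-100,134,-0.3,100],[110,-140,134,-0.4,100],[130,-180,134,-0.5,100],[150,-220,134,-0.6,100],[170,-260,134,-0.7,100],[190,-300,134,-0.8,100]]]'

```text
time: 0.87
tool_pos: [0.3739, 0.2783, 0.3348]
ee_rot: [3.14, -0.0, 1.913]
wrist_force: [0.9, 0.0, 0.5]
width: 0.0939
```

Request:
step_arm --plan '[[[30,-40,0,-0.1,100],[60,-80,0,-0.2,100],[80,-120,0,-0.3,100],[100,-160,0,-0.347,100],[120,-190,0,-0.347,100],[144,-211,0,-0.347,100],[144,-211,0,-0.347,100],[144,-211,0,-0.347,100]]]'

```text
time: 1.53
tool_pos: [0.5182, 0.0668, 0.3326]
ee_rot: [-3.139, 0.0, 1.566]
wrist_force: [-0.2, 0.4, -0.2]
width: 0.0938
```

```bash
python3 - <<'E'
from h import *
o=robot.get_obs();print(o["time"],o["tool_pos"],o["ee_rot"],o["qvel"].round(3))
f,K,C,A=snap("wrist","w1");np.savez("w1.npz",K=K,C=C,A=A,f=f);print(K[0,0],C,A.round(3))
E
```

```text
1.5333 [0.51821065 0.06683497 0.33264546] [-3.13870155e+00  1.95563466e-04  1.56638067e+00] [ 0.062 -0.042  0.013  0.024  0.021  0.016]
342.6727130732234 [0.51941439 0.14714682 0.5106896 ] [[ 1.    -0.005 -0.004]
 [-0.005 -0.962 -0.274]
 [-0.002  0.274 -0.962]]
```

View pics/w1.png

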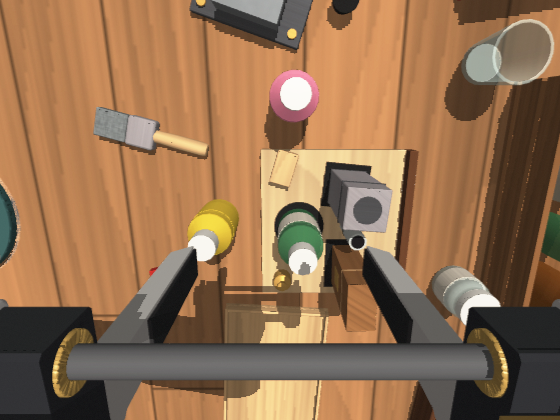

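The wrist view shows cap (303,262), tin lid disc (368,211), tube mouth (357,242), and the box top partly behind a finger. I compare these with the top-view results.

```bash
python3 - <<'E'
from h import *
d=np.load("w1.npz");f,K,C,A=d["f"],d["K"],d["C"],d["A"]
for n,p,z in [("cap",(303,262),.145),("disc",(368,211),.145),("tube",(357.5,242),.087),("yellowcap",(203,246),.13)]: print(n,ray(p,z,K,C,A).round(4))
# top-cam refined corners
f,K,C,A=snap("top")
c=lambda l:[(225+x/4.8,125+y/4.8) for x,y in l]
for n,l,z in [("tin",[(87,88),(213,97),(202,217),(77,205)],.145),("box",[(378,110),(545,110),(543,197),(367,197)],.145),("tube",[(293,182)],.087),("cap",[(303,333)],.145)]:
    P=ray(c(l),z,K,C,A);print(n,P.round(3).tolist(),P.mean(0).round(4))
    if len(l)>1: 
        print(np.linalg.norm(np.roll(P,-1,0)-P,axis=1).round(3), [np.arctan2(*(P[i]-P[j])[[1,0]]).round(3) for i,j in((0,3),(1,2))], [np.arctan2(-(P[i]-P[j])[0],(P[i]-P[j])[1]).round(3) for i,j in((0,1),(3,2))])
# tray & stand by contour
hsv=cv2.cvtColor(f,cv2.COLOR_RGB2HSV)
g=(hsv[...,1]<45)&(hsv[...,2]>110)&(hsv[...,2]<215); m=np.zeros(g.shape,np.uint8); m[185:285,80:172]=g[185:285,80:172]*255
cs=max(cv2.findContours(m,0,2)[0],key=cv2.contourArea);r=cv2.minAreaRect(cs);P=ray(cv2.boxPoints(r),.044,K,C,A)
print("stand",P.mean(0).round(4),np.linalg.norm(P[0]-P[1]),np.linalg.norm(P[2]-P[1]))
sub=f[215:245,108:138].sum(2);mm=(sub<sub.min()+110);ys,xs=np.nonzero(mm);print("bore",ray((108+xs.mean(),215+ys.mean()),.044,K,C,A).round(4),mm.sum())
E
```

```text
cap [[ 0.5446 -0.0166  0.145 ]]
disc [[0.6158 0.0443 0.145 ]]
tube [[ 0.62   -0.0143  0.087 ]]
yellowcap [[ 0.4265 -0.0022  0.13  ]]
tin [[0.639, 0.067, 0.145], [0.636, 0.018, 0.145], [0.588, 0.021, 0.145], [0.592, 0.069, 0.145]] [0.614  0.0439 0.145 ]
[0.049 0.048 0.048 0.047] [np.float64(-0.052), np.float64(-0.068)] [np.float64(-0.054), np.float64(-0.079)]
box [[0.633, -0.046, 0.145], [0.634, -0.111, 0.145], [0.599, -0.11, 0.145], [0.598, -0.042, 0.145]] [ 0.6157 -0.0771  0.145 ]
[0.065 0.035 0.068 0.035] [np.float64(-0.114), np.float64(-0.029)] [np.float64(0.02), np.float64(0.02)]
tube [[0.62, -0.015, 0.087]] [ 0.6196 -0.0149  0.087 ]
cap [[0.544, -0.018, 0.145]] [ 0.5436 -0.018   0.145 ]
stand [0.4857 0.3184 0.044 ] 0.1350775759442373 0.06845260287005886
bore [[0.4888 0.3143 0.044 ]] 38
```

Request:
step_arm --plan '[[[10,-30,-30,0,100],[20,-60,-60,0,100],[26,-84,-90,0,100],[26,-84,-120,0,100],[26,-84,-150,0,100],[26,-84,-160,0,100],[26,-84,-160,0,100],[26,-84,-160,0,100]]]'

```text
time: 2.3
tool_pos: [0.5432, -0.0136, 0.1756]
ee_rot: [3.14, -0.0, 1.573]
wrist_force: [-0.1, 0.2, -0.1]
width: 0.0939
```

Request:
step_arm --plan '[[[1,-2,-25,0,100],[1,-2,-45,0,100],[1,-2,-57,0,100],[1,-2,-57,0,100],[1,-2,-57,0,100],[1,-2,-57,0,0],[1,-2,-57,0,0],[1,-2,-57,0,0]]]'

```text
time: 2.97
tool_pos: [0.5452, -0.0171, 0.119]
ee_rot: [3.139, 0.0, 1.571]
wrist_force: [0.8, 0.6, 0.1]
width: 0.0776
```

Request:
step_arm --plan '[[[0,0,0,0,0],[0,0,0,0,0],[0,0,0,0,0],[0,0,0,0,0]]]'

```text
time: 3.3
tool_pos: [0.5442, -0.0171, 0.1174]
ee_rot: [3.141, 0.0, 1.571]
wrist_force: [0.6, 1.0, -0.5]
width: 0.051
```

Request:
step_arm --plan '[[[0,0,0,0,0],[0,0,0,0,0],[0,0,0,0,0],[0,0,0,0,0],[0,0,0,0,0],[0,0,10,0,0],[0,0,25,0,0],[0,0,50,0,0]]]'

```text
time: 3.97
tool_pos: [0.542, -0.0167, 0.1645]
ee_rot: [-3.134, -0.001, 1.571]
wrist_force: [0.7, -0.5, -3.9]
width: 0.0334
```

Request:
step_arm --plan '[[[0,0,25,0,0],[0,0,55,0,0],[0,-5,85,0,0],[-5,-20,100,0,0],[-9,-45,105,0,0],[-13,-75,105,0,0],[-17,-108,105,0,0],[-21,-141,105,0,0]]]'

```text
time: 4.63
tool_pos: [0.5227, -0.1589, 0.2726]
ee_rot: [3.142, -0.0, 1.572]
wrist_force: [-0.2, -0.1, -3.7]
width: 0.0336
```

Request:
step_arm --plan '[[[-4,-35,0,0,0],[-8,-70,0,0,0],[-12,-105,0,0,0],[-16,-140,0,0,0],[-20,-175,0,0,0],[-22,-205,0,0,0],[-22,-222,0,0,0],[-22,-227,0,0,0]]]'

```text
time: 5.3
tool_pos: [0.5, -0.3881, 0.2707]
ee_rot: [-3.139, -0.001, 1.567]
wrist_force: [-0.1, -0.3, -2.7]
width: 0.0338
```

Request:
step_arm --plan '[[[0,2,-30,0,0],[0,2,-65,0,0],[0,2,-100,0,0],[0,2,-130,0,0],[0,2,-150,0,0],[0,2,-158,0,0],[0,2,-161,0,0],[0,2,-163,0,0]]]'

```text
time: 5.97
tool_pos: [0.5018, -0.3827, 0.11]
ee_rot: [3.141, 0.0, 1.572]
wrist_force: [0.6, 0.5, -2.9]
width: 0.0332
```

Request:
step_arm --plan '[[[0,0,0,0,0],[0,0,0,0,0],[0,0,0,0,0]]]'

```text
time: 6.22
tool_pos: [0.5021, -0.3837, 0.1115]
ee_rot: [3.139, 0.002, 1.571]
wrist_force: [-0.0, 0.1, -3.0]
width: 0.033
```

Request:
step_arm --plan '[[[0,0,-1,0,0],[0,0,-2,0,0],[0,0,-3,0,0],[0,0,-4,0,0],[0,0,-4,0,0]]]'

```text
time: 6.63
tool_pos: [0.5015, -0.3834, 0.1072]
ee_rot: [3.14, 0.002, 1.571]
wrist_force: [-0.9, 1.6, 4.5]
width: 0.0336
```

Request:
step_arm --plan '[[[0,0,0,0,75],[0,0,0,0,75],[0,0,0,0,75],[0,0,0,0,75],[0,0,0,0,100],[0,0,20,0,100],[0,0,50,0,100],[0,0,90,0,100]]]'

```text
time: 7.3
tool_pos: [0.4997, -0.3816, 0.1919]
ee_rot: [-3.135, -0.006, 1.571]
wrist_force: [0.9, -1.0, -0.2]
width: 0.0836
```

Request:
step_arm --plan '[[[5,40,35,0,100],[15,80,60,0,100],[30,120,60,0,100],[45,160,60,0,100],[60,200,60,-0.02,100],[75,240,60,-0.04,100],[90,280,60,-0.06,100],[105,320,60,-0.06,100]]]'

```text
time: 7.97
tool_pos: [0.5989, -0.0817, 0.2554]
ee_rot: [3.141, 0.0, 1.51]
wrist_force: [1.1, -0.9, 0.7]
width: 0.094
```

Request:
step_arm --plan '[[[4,35,0,0,100],[8,70,-10,0,100],[10,95,-40,0,100],[10,108,-70,0,100],[10,108,-100,0,100],[10,108,-120,0,100],[10,108,-120,0,100],[10,108,-120,0,100]]]'

```text
time: 8.63
tool_pos: [0.6076, 0.0245, 0.1339]
ee_rot: [-3.138, -0.0, 1.511]
wrist_force: [-0.3, -0.6, 1.6]
width: 0.0937
```

Request:
step_arm --plan '[[[7,15,0,0,100],[7,19,-15,0,100],[7,19,-28,0,100],[7,19,-28,0,100],[7,19,-28,0,20],[7,19,-28,0,20],[7,19,-28,0,20],[7,19,-28,0,20]]]'

```text
time: 9.3
tool_pos: [0.616, 0.043, 0.1084]
ee_rot: [3.14, -0.0, 1.51]
wrist_force: [-0.3, -0.2, -0.8]
width: 0.0707
```

Request:
step_arm --plan '[[[0,0,0,0,20],[0,0,0,0,20],[0,0,0,0,20],[0,0,0,0,20],[0,0,0,0,20],[0,0,0,0,20],[0,0,10,0,20],[0,0,30,0,20]]]'

```text
time: 9.97
tool_pos: [0.6129, 0.0435, 0.1334]
ee_rot: [-3.133, 0.0, 1.511]
wrist_force: [0.3, 0.2, -2.2]
width: 0.0496
```

Request:
step_arm --plan '[[[0,0,30,0,20],[0,0,65,0,20],[0,-3,100,0,20],[-3,-12,120,0,20],[-11,-35,125,0,20],[-20,-65,125,0,20],[-31,-98,125,0,20],[-42,-131,125,0,20]]]'

```text
time: 10.63
tool_pos: [0.5729, -0.0884, 0.2622]
ee_rot: [-3.141, -0.0, 1.512]
wrist_force: [0.3, -0.3, -2.2]
width: 0.0499
```

Request:
step_arm --plan '[[[-11,-35,0,0,20],[-22,-70,0,0,20],[-33,-105,0,0,20],[-45,-140,0,0,20],[-56,-170,0,0,20],[-64,-195,0,0,20],[-69,-208,-5,0,20],[-70,-213,-15,0,20]]]'

```text
time: 11.3
tool_pos: [0.5029, -0.3029, 0.2478]
ee_rot: [3.14, 0.001, 1.508]
wrist_force: [1.1, -0.1, -2.2]
width: 0.0499
```

Request:
step_arm --plan '[[[0,0,-30,0,20],[0,0,-60,0,20],[0,0,-90,0,20],[0,0,-115,0,20],[0,0,-130,0,20],[0,0,-138,0,20],[0,0,-138,0,20],[0,0,-138,0,20]]]'

```text
time: 11.97
tool_pos: [0.5039, -0.2997, 0.1092]
ee_rot: [-3.142, -0.001, 1.512]
wrist_force: [0.1, -0.4, -2.5]
width: 0.0501
```

Request:
step_arm --plan '[[[0,0,-5,0,20],[0,0,-8,0,20],[0,0,-10,0,20],[0,0,-11,0,20],[0,0,-12,0,20],[0,0,-12,0,20]]]'

```text
time: 12.47
tool_pos: [0.5036, -0.3008, 0.0976]
ee_rot: [3.141, 0.0, 1.511]
wrist_force: [-0.4, -0.5, -2.9]
width: 0.0497
```

Request:
step_arm --plan '[[[0,0,-1,0,20],[0,0,-2,0,20],[0,0,-2,0,20]]]'

```text
time: 12.72
tool_pos: [0.5036, -0.301, 0.0974]
ee_rot: [3.14, 0.001, 1.511]
wrist_force: [-2.4, 1.9, 4.1]
width: 0.0502
```

Request:
step_arm --plan '[[[0,0,1,0,100],[0,0,1,0,100],[0,0,1,0,100],[0,0,1,0,100],[0,0,5,0,100],[0,0,20,0,100],[0,0,50,0,100],[0,0,85,0,100]]]'

```text
time: 13.38
tool_pos: [0.5022, -0.2996, 0.1785]
ee_rot: [-3.137, -0.003, 1.511]
wrist_force: [0.2, -0.3, 0.7]
width: 0.0936
```

Request:
step_arm --plan '[[[10,20,20,0.02,100],[25,50,20,0.04,100],[42,85,20,0.06,100],[60,120,20,0.08,100],[78,155,20,0.08,100],[95,190,20,0.08,100],[110,215,10,0.08,100],[112,224,-20,0.08,100]]]'

```text
time: 14.05
tool_pos: [0.6204, -0.0729, 0.1656]
ee_rot: [3.129, 0.001, 1.595]
wrist_force: [-0.4, -0.5, 0.1]
width: 0.0942
```

Request:
step_arm --plan '[[[0,0,-20,0,100],[0,0,-40,0,100],[0,0,-40,0,100]]]'

```text
time: 14.3
tool_pos: [0.6127, -0.0754, 0.1147]
ee_rot: [-3.132, -0.002, 1.592]
wrist_force: [-0.2, 0.6, -1.4]
width: 0.0941
```

Request:
step_arm --plan '[[[1,-1,-8,0,100],[1,-1,-12,0,100],[1,-1,-12,0,15],[1,-1,-12,0,15],[1,-1,-12,0,15],[1,-1,-12,0,15],[1,-1,-12,0,15],[1,-1,-12,0,15]]]'

```text
time: 14.97
tool_pos: [0.6167, -0.0777, 0.1088]
ee_rot: [3.141, 0.0, 1.591]
wrist_force: [0.2, 0.5, -0.7]
width: 0.0572
```

Request:
step_arm --plan '[[[0,0,0,0,15],[0,0,0,0,15],[0,0,0,0,15],[0,0,0,0,15],[0,0,0,0,15],[0,0,0,0,15],[0,0,0,0,15],[0,0,15,0,15]]]'

```text
time: 15.63
tool_pos: [0.6141, -0.0771, 0.1192]
ee_rot: [-3.134, -0.002, 1.591]
wrist_force: [-0.1, 0.2, -2.2]
width: 0.0355
```

Request:
step_arm --plan '[[[0,0,30,0,15],[0,0,65,0,15],[0,0,100,0,15],[0,0,125,0,15],[-5,-6,135,0,15],[-18,-22,135,-0.01,15],[-36,-45,135,-0.02,15],[-55,-70,135,-0.03,15]]]'

```text
time: 16.3
tool_pos: [0.5604, -0.1478, 0.2563]
ee_rot: [-3.139, -0.001, 1.562]
wrist_force: [0.2, -0.1, -1.7]
width: 0.0358
```

Request:
step_arm --plan '[[[-18,-22,0,-0.01,15],[-36,-45,-10,-0.02,15],[-49,-60,-35,-0.02,15],[-55,-67,-65,-0.02,15],[-56,-68,-100,-0.02,15],[-56,-68,-130,-0.02,15],[-56,-68,-148,-0.02,15],[-56,-68,-154,-0.02,15]]]'

```text
time: 16.97
tool_pos: [0.5011, -0.2141, 0.0984]
ee_rot: [-3.131, -0.005, 1.54]
wrist_force: [-0.2, 0.8, 6.3]
width: 0.0358
```

Request:
step_arm --plan '[[[0,0,-2,0,15],[0,0,-4,0,15],[0,0,-4,0,15]]]'

```text
time: 17.22
tool_pos: [0.5061, -0.216, 0.1011]
ee_rot: [3.14, 0.001, 1.541]
wrist_force: [-0.7, -0.3, -1.9]
width: 0.0355
```

Request:
step_arm --plan '[[[0,0,-1,0,15],[0,0,-2,0,15],[0,0,-3,0,15],[0,0,-3,0,15]]]'

```text
time: 17.55
tool_pos: [0.5061, -0.216, 0.0982]
ee_rot: [3.14, 0.001, 1.541]
wrist_force: [-0.4, -0.7, 0.2]
width: 0.0356
```

Request:
step_arm --plan '[[[0,0,1,0,100],[0,0,1,0,100],[0,0,1,0,100],[0,0,1,0,100],[0,0,5,0,100],[0,0,25,0,100],[0,0,60,0,100],[0,0,100,0,100]]]'

```text
time: 18.22
tool_pos: [0.504, -0.2148, 0.1959]
ee_rot: [-3.136, -0.003, 1.541]
wrist_force: [1.3, -0.7, -0.3]
width: 0.0855
```

Request:
step_arm --plan '[[[10,20,30,0,100],[25,45,60,0,100],[42,75,90,0,100],[60,110,100,0,100],[75,140,100,0,100],[84,160,100,0,100],[84,160,100,0,100],[84,160,100,0,100]]]'

```text
time: 18.88
tool_pos: [0.5897, -0.0547, 0.2972]
ee_rot: [-3.141, 0.0, 1.543]
wrist_force: [-0.6, 0.3, -1.0]
width: 0.0939
```

Request:
step_arm --plan '[[[0,0,0,0,100],[0,0,0,0,100],[0,0,0,0,100]]]'

```text
time: 19.13
tool_pos: [0.589, -0.0569, 0.2973]
ee_rot: [-3.142, 0.0, 1.539]
wrist_force: [-0.3, -0.7, -0.2]
width: 0.0944
```

```bash
python3 - <<'E'
from h import *
o=robot.get_obs();print(o["time"],o["tool_pos"],o["ee_rot"],o["qvel"].round(3))
f,K,C,A=snap("wrist","w2");np.savez("w2.npz",K=K,C=C,A=A,f=f);print(C)
E
```

```text
19.1333 [ 0.58902607 -0.05691675  0.29733852] [-3.14152288e+00  2.60422511e-04  1.53876621e+00] [-0.001  0.001 -0.002  0.002 -0.001  0.001]
[0.59193411 0.02336833 0.47537822]
```

View pics/w2.png

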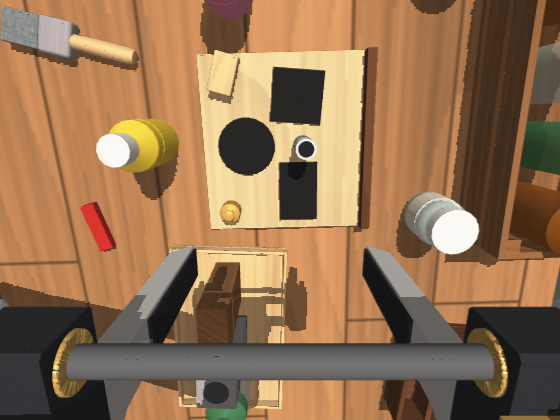

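Board now clear: the square mat is at (298,96), the round mat at (246,146), the oblong mat at (298,190) and the tube mouth at (306,150). The box, tin and bottle stand in the tray. Next I measure the mats and the tube.

```bash
cat >> h.py <<'E'
def mats(f,K,C,A,z=.015):
    m=(f.max(2)<48).astype(np.uint8)
    for c in cv2.findContours(m,0,2)[0]:
        if cv2.contourArea(c)<900: continue
        P=ray(c[:,0],z,K,C,A)
        if not(.48<P[:,0].mean()<.7 and -.14<P[:,1].mean()<.11): continue
        r=cv2.minAreaRect((P[:,:2]*1000).astype(np.float32)); ct=np.array(r[0]);(e,R_)=cv2.minEnclosingCircle((P[:,:2]*1000).astype(np.float32))
        print("mat",np.round(r[0],1),np.round(r[1],1),"ang",round(r[2],2),"rad",round(np.radians((r[2]+45)%90-45),3),"circ",np.round(e,1),round(R_,1))
E
python3 - <<'E'
from h import *
d=np.load("w2.npz");f,K,C,A=d["f"],d["K"],d["C"],d["A"]
mats(f,K,C,A)
s=f[125:175,285:325];g=cv2.cvtColor(s,cv2.COLOR_RGB2GRAY)
h=cv2.cvtColor(s,cv2.COLOR_RGB2HSV)
m=((g>150)&(h[...,1]<50)).astype(np.uint8)
c=max(cv2.findContours(m,0,2)[0],key=cv2.contourArea);(x,y),r=cv2.minEnclosingCircle(c);print(x+285,y+125,r,cv2.contourArea(c))
print("tube",ray((x+285,y+125),.087,K,C,A).round(4), ray((306,150),.087,K,C,A).round(4))
E
```

```text
mat [613.9 -77.3] [78.4 49.3] ang 88.12 rad -0.033 circ [613.4 -77.5] 45.1
mat [546.2 -15.5] [73.1 71.5] ang 87.8 rad -0.038 circ [546.6 -15.5] 36.8
mat [614.6  45.6] [64.1 63.9] ang 84.13 rad -0.102 circ [614.7  45.6] 44.2
305.35321044921875 147.9036693572998 11.407731056213379 340.5
tube [[ 0.6196 -0.013   0.087 ]] [[ 0.6203 -0.0153  0.087 ]]
```

Request:
step_arm --plan '[[[10,15,-25,0,100],[25,35,-55,0,100],[31,43,-90,0,100],[31,43,-125,0,100],[31,43,-160,0,100],[31,43,-195,0,100],[31,43,-225,0,60],[31,43,-240,0,60]]]'

```text
time: 19.85
tool_pos: [0.6172, -0.0132, 0.052]
ee_rot: [-3.134, -0.001, 1.539]
wrist_force: [0.6, -0.0, -0.7]
width: 0.084
```

Request:
step_arm --plan '[[[0,0,-3,0,40],[0,0,-6,0,10],[0,0,-6,0,10],[0,0,-6,0,10],[0,0,-6,0,10],[0,0,-6,0,10],[0,0,-6,0,10],[0,0,-6,0,10]]]'

```text
time: 20.52
tool_pos: [0.6209, -0.0126, 0.052]
ee_rot: [3.14, 0.0, 1.541]
wrist_force: [-0.7, 0.5, 0.2]
width: 0.0309
```

Request:
step_arm --plan '[[[0,0,0,0,10],[0,0,0,0,10],[0,0,0,0,10],[0,0,0,0,10]]]'

```text
time: 20.85
tool_pos: [0.6206, -0.0126, 0.0516]
ee_rot: [3.141, 0.0, 1.541]
wrist_force: [-0.7, -0.2, 0.8]
width: 0.0232
```

Tube centred in x. I release, turn the jaws a quarter turn and grip along y, so it is centred both ways.

Request:
step_arm --plan '[[[0,0,0,0,55],[0,0,0,0,55],[0,0,0,0,55],[0,0,0,0,55],[0,0,0,0.1,60],[0,0,0,0.22,60],[0,0,0,0.34,60],[0,0,0,0.46,60]]]'

```text
time: 21.52
tool_pos: [0.6204, -0.0126, 0.0511]
ee_rot: [-3.141, -0.0, 2.007]
wrist_force: [0.0, -0.3, -0.2]
width: 0.0559
```

Request:
step_arm --plan '[[[0,0,0,0.12,60],[0,0,0,0.24,60],[0,0,0,0.36,60],[0,0,0,0.48,60],[0,0,0,0.6,60],[0,0,0,0.72,60],[0,0,0,0.84,60],[0,0,0,0.96,60]]]'

```text
time: 22.18
tool_pos: [0.6204, -0.0126, 0.0511]
ee_rot: [3.141, -0.0, 2.967]
wrist_force: [0.8, 0.4, -0.3]
width: 0.0565
```

Request:
step_arm --plan '[[[0,0,0,0.1,60],[0,0,0,0.15,60],[0,0,0,0.15,10],[0,0,0,0.15,10],[0,0,0,0.15,10],[0,0,0,0.15,10],[0,0,0,0.15,10],[0,0,0,0.15,10]]]'

```text
time: 22.85
tool_pos: [0.6205, -0.0127, 0.0513]
ee_rot: [3.142, 0.0, 3.11]
wrist_force: [-0.3, 0.2, 0.2]
width: 0.0234
```

Request:
step_arm --plan '[[[0,0,0,0,10],[0,0,0,0,10],[0,0,0,0,10],[0,0,0,0,10]]]'

```text
time: 23.18
tool_pos: [0.6205, -0.0127, 0.0513]
ee_rot: [3.142, 0.0, 3.111]
wrist_force: [-0.2, -0.4, 0.0]
width: 0.0235
```

Request:
step_arm --plan '[[[0,0,20,0,10],[0,0,50,0,10],[0,0,85,0,10],[0,0,120,0,10],[0,0,155,0,10],[-3,10,185,0,10],[-10,35,205,0,10],[-18,65,219,0,10]]]'

```text
time: 23.85
tool_pos: [0.6032, 0.0515, 0.2735]
ee_rot: [-3.141, 0.004, 3.107]
wrist_force: [0.7, -0.8, -0.0]
width: 0.0235
```

Request:
step_arm --plan '[[[-9,33,0,0,10],[-18,66,0,0,10],[-27,99,0,0,10],[-36,132,0,0,10],[-45,165,0,0,10],[-54,198,0,0,10],[-63,231,0,0,10],[-72,259,0,0,10]]]'

```text
time: 24.52
tool_pos: [0.5295, 0.3135, 0.2699]
ee_rot: [3.141, -0.001, 3.112]
wrist_force: [-0.3, -1.0, 0.0]
width: 0.0233
```

Request:
step_arm --plan '[[[0,0,0,0,10],[0,0,0,0,10],[0,0,0,0,10],[0,0,0,0,10]]]'

```text
time: 24.85
tool_pos: [0.5309, 0.3103, 0.2702]
ee_rot: [-3.141, -0.0, 3.109]
wrist_force: [-0.2, 0.3, -0.8]
width: 0.0232
```

```bash
python3 - <<'E'
from h import *
o=robot.get_obs();print(o["time"],o["tool_pos"],o["ee_rot"],o["qvel"].round(3),o["width"])
f,K,C,A=snap("wrist","w3");np.savez("w3.npz",K=K,C=C,A=A,f=f);print(C)
E
```

```text
24.85 [0.53089611 0.31027131 0.27015232] [-3.14110141e+00 -6.99438441e-05  3.10933307e+00] [-0.011 -0.003  0.002  0.004 -0.    -0.   ] 0.023185302146885512
[0.45128834 0.31322206 0.44821843]
```

View pics/w3.png

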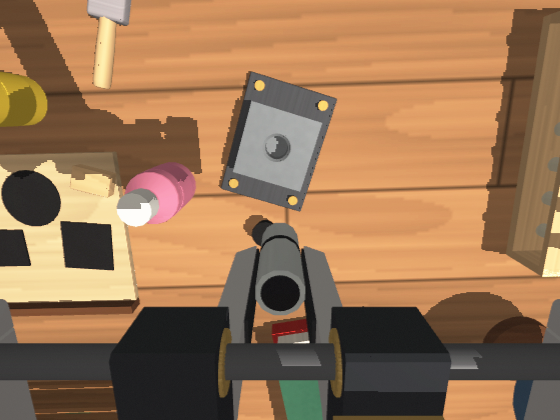

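Bore at (278,147) and tube mouth in the grip at (280,292). Next I measure the bore, cross-check it against the block's top face, and see how the tube sits in the hand.

```bash
python3 - <<'E'
from h import *
d=np.load("w3.npz");f,K,C,A=d["f"],d["K"],d["C"],d["A"]
g=cv2.cvtColor(f,cv2.COLOR_RGB2GRAY);print(g[147,258:300])
ym,xm=np.mgrid[0:420,0:560]
hsv=cv2.cvtColor(f,cv2.COLOR_RGB2HSV)
roi=(abs(xm-278)<60)&(abs(ym-140)<72)
m=((g>120)&(hsv[...,1]<60)&roi).astype(np.uint8)
cs,h=cv2.findContours(m,cv2.RETR_CCOMP,cv2.CHAIN_APPROX_NONE)
i=max(range(len(cs)),key=lambda k:cv2.contourArea(cs[k]) if h[0][k][3]<0 else 0)
r=cv2.minAreaRect((ray(cs[i][:,0],.044,K,C,A)[:,:2]*1000).astype(np.float32));print("top",r)
for k in range(len(cs)):
    if h[0][k][3]==i and cv2.contourArea(cs[k])>100:
        P=(ray(cs[k][:,0],.044,K,C,A)[:,:2]*1000).astype(np.float32);print("hole",cv2.minEnclosingCircle(P),P.mean(0),cv2.fitEllipse(P))
T=[.5309,.3103,.2702]
print("expected tube mouth px",proj([T[0],T[1],T[2]+.0357],K,C,A))
E
```

```text
[166 167 165 165 163 161 159 120 136 161 166 166 166 166 167 167 168 168
 110  83  81  82  82  83  82  82  81  81  83  72  98  82 124 162 170 170
 170 170 170 171 170 171]
top ((487.80767822265625, 308.1673889160156), (84.31002044677734, 84.08200073242188), 71.43994140625)
hole ((488.42340087890625, 310.3976745605469), 15.592041015625) [488.73022 310.76996] ((488.95501708984375, 311.8263854980469), (25.244848251342773, 30.14507293701172), 63.99361038208008)
expected tube mouth px [[279.06700363 293.47155169]]
```

Request:
step_arm --plan '[[[-15,-1,0,0,10],[-35,-1,-15,0,10],[-43,-1,-45,0,10],[-43,-1,-80,0,10],[-43,-1,-115,0,10],[-43,-1,-140,0,10],[-43,-1,-155,0,10],[-43,-1,-160,0,10]]]'

```text
time: 25.57
tool_pos: [0.4859, 0.3081, 0.1063]
ee_rot: [-3.138, -0.006, 3.109]
wrist_force: [-0.3, -0.1, -1.0]
width: 0.0233
```

Request:
step_arm --plan '[[[0,0,-10,0,10],[0,0,-18,0,10],[0,0,-18,0,10],[0,0,-18,0,10]]]'

```text
time: 25.9
tool_pos: [0.4879, 0.3103, 0.0928]
ee_rot: [3.141, 0.001, 3.11]
wrist_force: [0.5, 0.2, -0.7]
width: 0.0233
```

Request:
step_arm --plan '[[[0,-1,-3,0,10],[0,-1,-6,0,10],[0,-1,-9,0,10],[0,-1,-12,0,10],[0,-1,-15,0,10],[0,-1,-15,0,10]]]'

```text
time: 26.4
tool_pos: [0.487, 0.3091, 0.0763]
ee_rot: [-3.141, -0.001, 3.111]
wrist_force: [0.3, 0.2, 0.3]
width: 0.0233
```

Foot is 7 mm inside with no side force, so I continue.

Request:
step_arm --plan '[[[0,0,-4,0,10],[0,0,-8,0,10],[0,0,-12,0,10],[0,0,-15,0,10],[0,0,-17,0,10],[0,0,-18,0,10],[0,0,-18,0,10],[0,0,-18,0,10]]]'

```text
time: 27.07
tool_pos: [0.4873, 0.3092, 0.059]
ee_rot: [-3.141, -0.0, 3.111]
wrist_force: [0.2, -0.5, -1.5]
width: 0.0233
```

Request:
step_arm --plan '[[[0,0,-1,0,10],[0,0,-2,0,10],[0,0,-3,0,10],[0,0,-4,0,10],[0,0,-4,0,10],[0,0,-4,0,10]]]'

```text
time: 27.57
tool_pos: [0.4876, 0.3092, 0.0553]
ee_rot: [-3.141, 0.0, 3.111]
wrist_force: [1.1, -1.6, -0.3]
width: 0.0231
```

Request:
step_arm --plan '[[[0,0,-1,0,10],[0,0,-2,0,10],[0,0,-2,0,10],[0,0,-2,0,10]]]'

```text
time: 27.9
tool_pos: [0.4878, 0.3093, 0.0553]
ee_rot: [3.141, 0.001, 3.111]
wrist_force: [-2.2, -3.5, 7.5]
width: 0.0235
```

Bottomed at 7.5 N, at the expected height. I release and back off to look.

Request:
step_arm --plan '[[[0,0,1,0,60],[0,0,1,0,60],[0,0,1,0,60],[0,0,1,0,60],[0,0,1,0,60],[0,0,25,0,60],[0,0,60,0,60],[0,0,100,0,60]]]'

```text
time: 28.57
tool_pos: [0.4857, 0.3087, 0.1513]
ee_rot: [-3.139, -0.006, 3.111]
wrist_force: [1.5, 0.4, 0.1]
width: 0.0564
```

Request:
step_arm --plan '[[[10,0,40,0,100],[30,0,80,0,100],[60,0,110,0,100],[75,0,115,0,100],[75,0,115,0,100],[75,0,115,0,100],[75,0,115,0,100]]]'

```text
time: 29.15
tool_pos: [0.5613, 0.3093, 0.2661]
ee_rot: [-3.14, -0.004, 3.111]
wrist_force: [-1.0, 0.7, -1.3]
width: 0.0934
```

```bash
python3 - <<'E'
from h import *
o=robot.get_obs();print(o["time"],o["tool_pos"],o["ee_rot"])
f,K,C,A=snap("wrist");s,Ks,Cs,As=snap("scene");t,Kt,Ct,At=snap("top")
print(proj([.488,.309,.091],K,C,A))
im=np.zeros((420,800,3),np.uint8)
im[:,:400]=cv2.resize(f[60:230,200:362],(400,420));im[:,400:]=cv2.resize(s[200:295,360:450],(400,420))
cv2.imwrite("pics/w4.png",im[:,:,::-1])
mats(t,Kt,Ct,At)
E
```

```text
29.15 [0.5612618  0.30931202 0.26614081] [-3.14031816 -0.00386472  3.11114412]
[[276.86371237 122.01156908]]
```

View pics/w4.png

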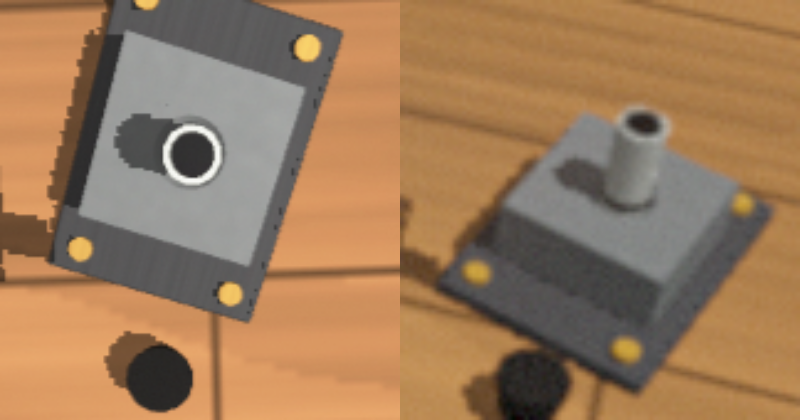

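Tube stands upright, fully home, with its ring at the block top. Next I go to the tray and look at the three there.

Request:
step_arm --plan '[[[0,-25,10,-0.1,100],[0,-60,20,-0.22,100],[-5,-95,30,-0.34,100],[-10,-130,40,-0.46,100],[-14,-165,50,-0.58,100],[-18,-200,54,-0.7,100],[-22,-235,54,-0.82,100],[-26,-270,54,-0.94,100]]]'

```text
time: 29.97
tool_pos: [0.5352, 0.0383, 0.3224]
ee_rot: [3.141, 0.0, 2.166]
wrist_force: [0.2, -0.3, 0.6]
width: 0.0942
```

Request:
step_arm --plan '[[[-4,-35,0,-0.12,100],[-8,-70,0,-0.24,100],[-12,-105,0,-0.36,100],[-16,-140,0,-0.48,100],[-20,-175,0,-0.6,100],[-24,-210,0,-0.63,100],[-28,-245,0,-0.63,100],[-32,-280,0,-0.63,100]]]'

```text
time: 30.63
tool_pos: [0.5034, -0.2414, 0.3218]
ee_rot: [-3.141, -0.001, 1.541]
wrist_force: [0.9, 0.5, 0.5]
width: 0.0943
```

Request:
step_arm --plan '[[[0,-35,0,0,100],[0,-70,0,0,100],[0,-105,0,0,100],[0,-135,0,0,100],[0,-150,0,0,100],[0,-150,0,0,100],[0,-150,0,0,100],[0,-150,0,0,100]]]'

```text
time: 31.3
tool_pos: [0.5045, -0.3892, 0.3223]
ee_rot: [-3.141, -0.001, 1.542]
wrist_force: [0.3, -0.3, -0.5]
width: 0.0939
```

```bash
python3 - <<'E'
from h import *
o=robot.get_obs();print(o["time"],o["tool_pos"],o["ee_rot"],o["qvel"].round(3))
f,K,C,A=snap("wrist","w5");np.savez("w5.npz",K=K,C=C,A=A,f=f);print(C)
print(proj([[.5015,-.383,.135],[.5036,-.301,.135],[.506,-.216,.135]],K,C,A).round(1))
E
```

```text
31.3 [ 0.50451837 -0.3891988   0.32227578] [-3.14148810e+00 -9.03400094e-04  1.54199459e+00] [ 0.013 -0.017 -0.004 -0.002  0.    -0.002]
[ 0.50716838 -0.30911453  0.50040852]
[[276.4 186.3]
 [275.8 107.2]
 [275.4  13.8]]
```

View pics/w5.png

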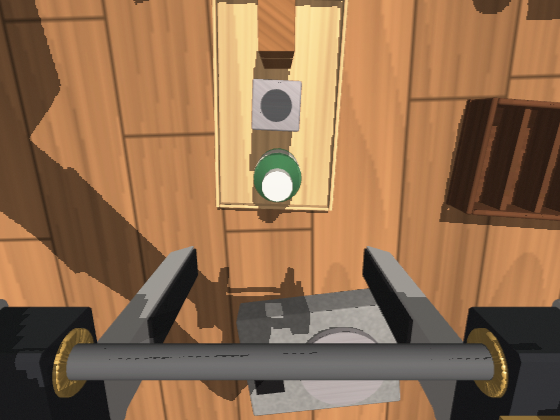

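All three are upright in the tray and where expected: cap at (277,186), tin lid at (276,105), box cut off at the top edge. I measure the cap and tin and read the mats in the top view once more.

```bash
python3 - <<'E'
from h import *
d=np.load("w5.npz");f,K,C,A=d["f"],d["K"],d["C"],d["A"]
hsv=cv2.cvtColor(f,cv2.COLOR_RGB2HSV)
def big(m,x0,x1,y0,y1):
    q=np.zeros(m.shape,np.uint8);q[y0:y1,x0:x1]=m[y0:y1,x0:x1]
    return max(cv2.findContours(q,0,1)[0],key=cv2.contourArea)[:,0]
w=big((hsv[...,2]>200)&(hsv[...,1]<40),255,300,160,205)
print("cap",cv2.minEnclosingCircle((ray(w,.135,K,C,A)[:,:2]*1000).astype(np.float32)))
t=big(hsv[...,1]<48,245,310,70,140)
r=cv2.minAreaRect((ray(t,.135,K,C,A)[:,:2]*1000).astype(np.float32));print("tin",r)
f,K,C,A=snap("top")
m=f.max(2);print(m[195:205:3,280:290:3])
m=(m<62).astype(np.uint8);
for c in cv2.findContours(m,0,1)[0]:
    if cv2.contourArea(c)>200:
        P=(ray(c[:,0],.015,K,C,A)[:,:2]*1000).astype(np.float32)
        if 470<P[:,0].mean()<700 and abs(P[:,1].mean())<120: print(cv2.minAreaRect(P),cv2.minEnclosingCircle(P))
E
```

```text
cap ((501.912353515625, -382.5694885253906), 16.66907501220703)
tin ((503.68585205078125, -299.0585021972656), (49.11664581298828, 48.587764739990234), 85.615966796875)
[[44 44 44 43]
 [44 44 43 42]
 [45 43 43 46]
 [44 42 45 44]]
((546.690673828125, -15.918502807617188), (69.83500671386719, 70.71223449707031), 1.0607107877731323) ((546.3198852539062, -16.17494010925293), 36.32008361816406)
((613.9976806640625, -78.06858825683594), (75.81269836425781, 50.0960807800293), 89.7286148071289) ((614.031005859375, -78.34949493408203), 44.55802536010742)
((614.7942504882812, 45.3400764465332), (62.73365020751953, 63.7426872253418), 84.09099578857422) ((614.6712646484375, 45.697662353515625), 43.616641998291016)
```

Request:
step_arm --plan '[[[-2,6,-25,0,100],[-2,6,-60,0,100],[-2,6,-95,0,100],[-2,6,-130,0,100],[-2,6,-165,0,100],[-2,6,-195,0,100],[-2,6,-210,0,100],[-2,6,-214,0,70]]]'

```text
time: 32.07
tool_pos: [0.5009, -0.3815, 0.104]
ee_rot: [-3.136, -0.005, 1.543]
wrist_force: [-0.1, 0.1, -0.3]
width: 0.0902
```

Request:
step_arm --plan '[[[0,0,0,0,50],[0,0,0,0,10],[0,0,0,0,10],[0,0,0,0,10],[0,0,0,0,10],[0,0,0,0,10],[0,0,0,0,10],[0,0,0,0,10]]]'

```text
time: 32.73
tool_pos: [0.5025, -0.3847, 0.1085]
ee_rot: [3.141, 0.0, 1.541]
wrist_force: [1.0, -0.1, -0.3]
width: 0.0373
```

Request:
step_arm --plan '[[[0,0,0,0,10],[0,0,0,0,10],[0,0,0,0,10]]]'

```text
time: 32.98
tool_pos: [0.5023, -0.3847, 0.1083]
ee_rot: [-3.141, 0.0, 1.541]
wrist_force: [-1.2, 0.3, 0.8]
width: 0.0332
```

Request:
step_arm --plan '[[[0,0,10,0,10],[0,0,30,0,10],[0,0,65,0,10],[0,0,100,0,10],[0,3,130,0,10],[2,15,150,0,10],[5,40,155,0,10],[9,72,155,0,10]]]'

```text
time: 33.65
tool_pos: [0.5119, -0.314, 0.266]
ee_rot: [3.138, 0.003, 1.538]
wrist_force: [0.5, -0.9, -3.6]
width: 0.0335
```

Request:
step_arm --plan '[[[4,35,0,0,10],[8,70,0,0,10],[12,105,0,0,10],[16,140,0,0,10],[20,175,0,0,10],[24,210,0,0,10],[28,240,0,0,10],[32,265,0,0,10]]]'

```text
time: 34.32
tool_pos: [0.5431, -0.045, 0.2632]
ee_rot: [-3.141, -0.001, 1.542]
wrist_force: [0.3, 0.0, -3.0]
width: 0.0337
```

Request:
step_arm --plan '[[[2,18,0,0,10],[3,28,-10,0,10],[3,30,-35,0,10],[3,30,-65,0,10],[3,30,-95,0,10],[3,30,-115,0,10],[3,30,-125,0,10],[3,30,-130,0,10]]]'

```text
time: 34.98
tool_pos: [0.5448, -0.0179, 0.1303]
ee_rot: [-3.137, -0.0, 1.54]
wrist_force: [-1.4, 0.8, -3.1]
width: 0.0329
```

Request:
step_arm --plan '[[[0,0,-2,0,10],[0,0,-5,0,10],[0,0,-5,0,10],[0,0,-5,0,10]]]'

```text
time: 35.32
tool_pos: [0.5473, -0.0178, 0.1298]
ee_rot: [3.139, 0.0, 1.541]
wrist_force: [0.3, 1.0, -3.1]
width: 0.0334
```

Request:
step_arm --plan '[[[-1,0.5,-4,0,10],[-1,0.5,-7,0,10],[-1,0.5,-9,0,10],[-1,0.5,-10,0,10],[-1,0.5,-11,0,10],[-1,0.5,-12,0,10],[-1,0.5,-12,0,10],[-1,0.5,-12,0,10]]]'

```text
time: 35.98
tool_pos: [0.5454, -0.0171, 0.1183]
ee_rot: [3.141, 0.0, 1.541]
wrist_force: [-3.1, 1.0, 5.7]
width: 0.0336
```

Request:
step_arm --plan '[[[0,0,1,0,80],[0,0,1,0,80],[0,0,1,0,80],[0,0,1,0,80],[0,0,1,0,100],[0,0,20,0,100],[0,0,50,0,100],[0,0,90,0,100]]]'

```text
time: 36.65
tool_pos: [0.5435, -0.0168, 0.2034]
ee_rot: [-3.134, -0.001, 1.541]
wrist_force: [1.0, 0.5, 0.5]
width: 0.0833
```

Request:
step_arm --plan '[[[-2,-20,30,0,100],[-5,-50,40,0,100],[-9,-85,40,0,100],[-13,-120,40,-0.02,100],[-18,-155,40,-0.04,100],[-23,-190,40,-0.05,100],[-28,-225,40,-0.05,100],[-35,-255,30,-0.05,100]]]'

```text
time: 37.32
tool_pos: [0.5109, -0.275, 0.2381]
ee_rot: [3.138, 0.002, 1.49]
wrist_force: [0.5, 0.2, 0.5]
width: 0.0938
```

Request:
step_arm --plan '[[[-4,-20,-25,0,100],[-7,-28,-55,0,100],[-7,-28,-85,0,100],[-7,-28,-115,0,100],[-7,-28,-125,0,100],[-7,-28,-125,0,100],[-7,-28,-125,0,100]]]'

```text
time: 37.9
tool_pos: [0.5038, -0.3001, 0.1117]
ee_rot: [3.141, -0.0, 1.491]
wrist_force: [-0.2, 0.3, -0.1]
width: 0.0941
```

Request:
step_arm --plan '[[[0,0,-8,0,100],[0,0,-13,0,80],[0,0,-13,0,20],[0,0,-13,0,20],[0,0,-13,0,20],[0,0,-13,0,20],[0,0,-13,0,20],[0,0,-13,0,20]]]'

```text
time: 38.57
tool_pos: [0.5036, -0.3002, 0.0986]
ee_rot: [3.141, 0.0, 1.491]
wrist_force: [-1.0, 0.8, 2.4]
width: 0.0506
```

Request:
step_arm --plan '[[[0,0,0,0,20],[0,0,0,0,20],[0,0,0,0,20],[0,0,0,0,20]]]'

```text
time: 38.9
tool_pos: [0.5035, -0.3002, 0.0985]
ee_rot: [3.141, 0.0, 1.491]
wrist_force: [-0.4, 0.3, 1.8]
width: 0.0496
```

Request:
step_arm --plan '[[[0,0,10,0,20],[0,0,30,0,20],[0,0,65,0,20],[0,0,100,0,20],[0,3,130,0,20],[5,15,150,0,20],[12,40,155,0,20],[22,72,155,0,20]]]'

```text
time: 39.57
tool_pos: [0.5259, -0.2295, 0.2562]
ee_rot: [3.137, 0.003, 1.487]
wrist_force: [0.8, 0.7, -2.3]
width: 0.0496
```

Request:
step_arm --plan '[[[11,34,0,0,20],[22,68,0,0,20],[33,102,0,0,20],[44,136,0,-0.01,20],[55,170,0,-0.02,20],[66,204,0,-0.02,20],[77,235,0,-0.02,20],[85,258,0,-0.02,20]]]'

```text
time: 40.23
tool_pos: [0.6105, 0.033, 0.2526]
ee_rot: [-3.14, -0.001, 1.473]
wrist_force: [0.5, -0.6, -3.4]
width: 0.0497
```

Request:
step_arm --plan '[[[3,12,0,0,20],[4,15,-10,0,20],[4,15,-35,0,20],[4,15,-65,0,20],[4,15,-95,0,20],[4,15,-115,0,20],[4,15,-125,0,20],[4,15,-132,0,20]]]'

```text
time: 40.9
tool_pos: [0.6129, 0.0434, 0.1186]
ee_rot: [-3.137, 0.001, 1.469]
wrist_force: [0.6, 0.6, -1.7]
width: 0.0498
```

Request:
step_arm --plan '[[[0,0,-2,0,20],[0,0,-4,0,20],[0,0,-4,0,20],[0,0,-4,0,20]]]'

```text
time: 41.23
tool_pos: [0.6155, 0.0447, 0.1191]
ee_rot: [3.138, -0.0, 1.471]
wrist_force: [0.5, 0.1, -3.4]
width: 0.0494
```

Pose is good; lowering the last 10–11 mm.

Request:
step_arm --plan '[[[0,0,-4,0,20],[0,0,-7,0,20],[0,0,-8,0,20],[0,0,-9,0,20],[0,0,-10,0,20],[0,0,-11,0,20],[0,0,-11,0,20],[0,0,-11,0,20]]]'

```text
time: 41.9
tool_pos: [0.6143, 0.045, 0.1085]
ee_rot: [3.141, -0.0, 1.471]
wrist_force: [-4.3, 1.0, 5.6]
width: 0.0499
```

Request:
step_arm --plan '[[[0,0,1,0,100],[0,0,1,0,100],[0,0,1,0,100],[0,0,1,0,100],[0,0,3,0,100],[0,0,20,0,100],[0,0,55,0,100],[0,0,95,0,100]]]'

```text
time: 42.57
tool_pos: [0.6128, 0.0449, 0.1988]
ee_rot: [-3.134, 0.001, 1.471]
wrist_force: [1.0, -0.2, -0.8]
width: 0.0937
```

Request:
step_arm --plan '[[[-10,-20,30,0.02,100],[-22,-50,40,0.04,100],[-36,-85,40,0.06,100],[-50,-120,40,0.07,100],[-64,-155,40,0.07,100],[-78,-190,40,0.07,100],[-92,-225,40,0.07,100],[-104,-250,30,0.07,100]]]'

```text
time: 43.23
tool_pos: [0.5103, -0.2083, 0.2335]
ee_rot: [3.137, 0.003, 1.539]
wrist_force: [0.2, -0.3, -0.2]
width: 0.0941
```

Request:
step_arm --plan '[[[-3,-8,-25,0,100],[-4,-10,-55,0,100],[-4,-10,-85,0,100],[-4,-10,-115,0,100],[-4,-10,-125,0,100],[-4,-10,-125,0,100],[-4,-10,-125,0,100]]]'

```text
time: 43.82
tool_pos: [0.5068, -0.2152, 0.1069]
ee_rot: [3.141, 0.0, 1.541]
wrist_force: [0.6, 0.0, 0.4]
width: 0.0943
```

Request:
step_arm --plan '[[[0,-1,-5,0,100],[0,-1,-8,0,60],[0,-1,-8,0,15],[0,-1,-8,0,15],[0,-1,-8,0,15],[0,-1,-8,0,15],[0,-1,-8,0,15],[0,-1,-8,0,15]]]'

```text
time: 44.48
tool_pos: [0.5066, -0.2162, 0.0985]
ee_rot: [3.141, 0.0, 1.541]
wrist_force: [-0.5, -0.5, 0.4]
width: 0.0506
```

Request:
step_arm --plan '[[[0,0,0,0,15],[0,0,0,0,15],[0,0,0,0,15],[0,0,0,0,15],[0,0,0,0,15]]]'

```text
time: 44.9
tool_pos: [0.5065, -0.2161, 0.0983]
ee_rot: [3.142, -0.0, 1.541]
wrist_force: [0.3, -0.6, -0.2]
width: 0.0359
```

Request:
step_arm --plan '[[[0,0,10,0,15],[0,0,30,0,15],[0,0,65,0,15],[0,0,100,0,15],[0,0,135,0,15],[4,5,155,0,15],[14,18,160,0,15],[32,41,160,0,15]]]'

```text
time: 45.57
tool_pos: [0.5388, -0.1771, 0.2626]
ee_rot: [3.136, 0.004, 1.537]
wrist_force: [0.6, 0.1, -2.4]
width: 0.0359
```

Request:
step_arm --plan '[[[18,23,0,0,15],[38,49,0,0,15],[58,75,0,0,15],[71,91,0,0,15],[75,97,-5,0,15],[75,97,-20,0,15],[75,97,-45,0,15],[75,97,-75,0,15]]]'

```text
time: 46.23
tool_pos: [0.6142, -0.0788, 0.1847]
ee_rot: [3.137, 0.002, 1.541]
wrist_force: [0.8, -0.4, -2.2]
width: 0.0356
```

Request:
step_arm --plan '[[[0,0,-25,0,15],[0,0,-45,0,15],[0,0,-58,0,15],[0,0,-64,0,15],[0,0,-64,0,15],[0,0,-64,0,15],[0,0,-64,0,15]]]'

```text
time: 46.82
tool_pos: [0.6145, -0.0786, 0.1214]
ee_rot: [3.138, 0.001, 1.541]
wrist_force: [-0.7, 0.1, -2.2]
width: 0.0354
```

Request:
step_arm --plan '[[[0,0.5,-4,0,15],[0,0.5,-8,0,15],[0,0.5,-10,0,15],[0,0.5,-11,0,15],[0,0.5,-12,0,15],[0,0.5,-13,0,15],[0,0.5,-13,0,15],[0,0.5,-13,0,15]]]'

```text
time: 47.48
tool_pos: [0.6133, -0.0776, 0.1082]
ee_rot: [3.141, 0.0, 1.541]
wrist_force: [-2.9, -0.0, 5.3]
width: 0.0361
```

Seated on the mat (5 N). I release and lift to a viewpoint to check.

Request:
step_arm --plan '[[[0,0,1,0,100],[0,0,1,0,100],[0,0,1,0,100],[0,0,1,0,100],[0,0,1,0,100],[0,0,3,0,100],[0,0,30,0,100],[0,0,70,0,100]]]'

```text
time: 48.15
tool_pos: [0.6105, -0.077, 0.1712]
ee_rot: [-3.13, -0.002, 1.541]
wrist_force: [0.3, -0.6, 0.3]
width: 0.0856
```

Request:
step_arm --plan '[[[0,0,40,0,100],[0,0,80,0,100],[-10,-10,110,0,100],[-30,-40,130,0,100],[-30,-75,130,0,100],[-30,-85,130,0,100],[-30,-85,130,0,100],[-30,-85,130,0,100]]]'

```text
time: 48.82
tool_pos: [0.5833, -0.1625, 0.305]
ee_rot: [-3.14, -0.002, 1.54]
wrist_force: [0.1, 0.5, 0.2]
width: 0.0938
```

Request:
step_arm --plan '[[[0,0,0,0,100],[0,0,0,0,100],[0,0,0,0,100]]]'

```text
time: 49.07
tool_pos: [0.5836, -0.1613, 0.3057]
ee_rot: [-3.141, -0.001, 1.543]
wrist_force: [0.5, -0.3, 0.1]
width: 0.0938
```

```bash
python3 - <<'E'
from h import *
o=robot.get_obs();print(o["time"],o["tool_pos"],o["ee_rot"],o["qvel"].round(3))
f,K,C,A=snap("wrist","w6");np.savez("w6.npz",K=K,C=C,A=A,f=f)
s,*_=snap("scene")
im=np.zeros((600,800,3),np.uint8)
im[:,:440]=cv2.resize(f[0:300,170:390],(440,600));im[:480,440:]=cv2.resize(s[140:300,170:290],(360,480))
cv2.imwrite("pics/w6b.png",im[:,:,::-1])
print(proj([[.5465,-.0157,.145],[.6147,.0455,.145],[.614,-.0777,.145]],K,C,A).round(1))
E
```

```text
49.0667 [ 0.58363169 -0.1612565   0.30567936] [-3.14063955e+00 -6.59481337e-04  1.54270004e+00] [-0.002 -0.001 -0.005 -0.001  0.    -0.001]
[[233.5  41.1]
 [308.9 -40.6]
 [308.9 110.7]]
```

View pics/w6b.png

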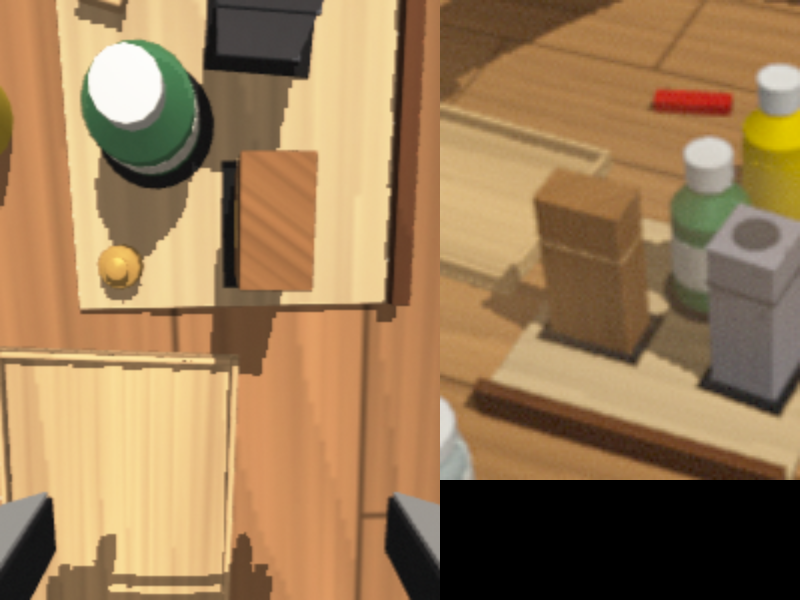

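All three stand upright on their own mats, and the tray is empty. Now the numbers: object tops against mat centres.

```bash
python3 - <<'E'
from h import *
def big(m,x0,x1,y0,y1):
    q=np.zeros(m.shape,np.uint8);q[y0:y1,x0:x1]=m[y0:y1,x0:x1]
    return max(cv2.findContours(q,0,1)[0],key=cv2.contourArea)[:,0]
F=lambda c,z,K,C,A:(ray(c,z,K,C,A)[:,:2]*1000).astype(np.float32)
d=np.load("w6.npz");f,K,C,A=d["f"],d["K"],d["C"],d["A"];h=cv2.cvtColor(f,cv2.COLOR_RGB2HSV)
print("cap w",cv2.minEnclosingCircle(F(big((h[...,2]>200)&(h[...,1]<40),205,262,10,75),.145,K,C,A)))
print("box w",cv2.minAreaRect(F(big((h[...,1]>110)&(h[...,2]>120),285,335,70,150),.145,K,C,A)))
f,K,C,A=snap("top");h=cv2.cvtColor(f,cv2.COLOR_RGB2HSV)
print("cap t",cv2.minEnclosingCircle(F(big((h[...,2]>200)&(h[...,1]<40),275,302,180,210),.145,K,C,A)))
t=big((h[...,1]<48)&(h[...,2]>120),238,274,138,176);print("tin t",cv2.minAreaRect(F(t,.145,K,C,A)))
m=(h[...,1]>120)&(h[...,2]>125)
b=big(m,298,345,140,170);print("box t",cv2.minAreaRect(F(b,.145,K,C,A)))
im=cv2.resize(f[125:245,225:350],None,fx=4.8,fy=4.8,interpolation=cv2.INTER_CUBIC);cv2.imwrite("pics/t7.png",im[:,:,::-1])
print(robot.get_obs()["wrist_force"])
E
```

```text
cap w ((545.1700439453125, -15.73745059967041), 16.65011978149414)
box w ((613.2027587890625, -77.9299545288086), (63.575347900390625, 36.52520751953125), 88.33245086669922)
cap t ((545.0499877929688, -15.453876495361328), 17.199642181396484)
tin t ((614.2115478515625, 45.88368225097656), (50.418792724609375, 49.407752990722656), 84.58419036865234)
box t ((611.3544921875, -75.43299102783203), (67.80868530273438, 40.87382507324219), 88.3250503540039)
[-0.46348077 -0.18307072  0.22207199]
```

View pics/t7.png

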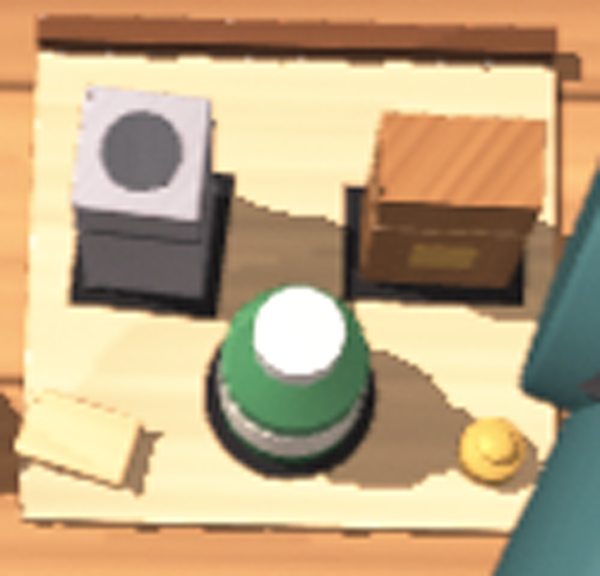

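All within about 1.5 mm of the mat centres, with angles within about 0.01 rad of the wrist-view mats. The top-view box mask is the odd one out: it took in part of the front face (68 x 41 mm), so I set it aside. The picture shows each object centred on its mat, so I hand in.

```bash
python3 -c "
from bench import robot
print(robot.close_job())"
```

```text
the job is handed in; nothing more can be done
None
```

The job is done and handed in at about 49 s on the robot's clock; no verdict was reported. I moved the bottle, tin and box into the tray, then slid the tube foot first into the stand. After that I put all three back on their own mats.

**Tube:** it bottomed out with a 7.5 N push at the expected height (foot 16 mm above the table). The picture after release showed it upright, with its ring at the block's top.

**Objects on their mats:**

| Object | Offset from mat centre | Angle |
|---|---|---|
| bottle | about 1.4 mm | – |
| tin | about 0.6 mm | within 0.01 rad of its mat |
| box | about 0.9 mm | within 0.005 rad of its mat in the wrist views |

All three stood upright in the final pictures, the gripper was clear of everything, and the wrist force was about zero.

**Checks that disagreed:**
- **Box position:** the top-view measurement was about 3 mm off and oversized, because its mask took in part of the box's front face. I used the wrist-view value.
- **Oblong mat angle:** the two views differed by about 0.03 rad. I went with the wrist view; by the top view the box is turned about 0.025 rad from its mat.

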